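Lock the board carriage with the quarter-turn T-key

ROBOT

A 6-joint arm with a two-finger parallel gripper is mounted at the origin on the work surface. World frame = base frame: x ahead of the robot, y to its left, z up, the work surface at z = 0. Lengths are in m, angles in rad, forces in N, time in s.
With the tool pointing down it reaches from about 0.35 to 0.975 m from the base axis. Payload 7.1 kg.
Tool frame: the origin (TCP) lies midway between the tips of the shut fingers; the grasp point (between the pads) lies 19 mm behind it; z points along the fingers, y is the line along which they close (so a half turn about z gives the same grasp; the last joint's range is limited). The gripper opens to 88 mm and grips with 3 to 60 N. Pads are 20 mm wide; open, the fingers measure 115 mm over their backs; the gripper's body (75 mm by 178 mm) begins 61 mm behind the grasp point.
Start: joints at [-1.213, 0.423, 1.63, -0, 1.089, -0.019], TCP at [0.23, -0.581, 0.223] pointing down, gripper open.
Joint ranges: [-3, 3], [-0.9, 2.11], [0.09, 2.58], [-1.31, 4.45], [0.11, 2.69], [-2.54, 2.54]. Speed limits (rad/s): [2.39, 2.39, 3.01, 3.14, 3.14, 3.14].

INTERFACE

Orientations are given as a unit quaternion [w, x, y, z].
In Python, from station import move_pose, movel, movej, command_gripper, wait, inverse_kinematics, read_camera, camera_info, MotionError, job_done, get_time, get_joint_pos, get_qvel, get_effort, get_tcp_pos, get_ee_rot, get_ft_force, get_ft_torque, get_grip_width, get_finger_force gives the robot as it stands. Calls block until the motion is done:
- move_pose(position, orientation): joint-space move of the TCP to a pose.
- movel(position, frame=None, v=0.15, until_force=None): straight line of the TCP; frame=None keeps the orientation; v is the mean speed in m/s. With until_force (N) it stops when the force on the tool has changed by that much, and returns True; else False.
- movej(angles): joint-space move.
- command_gripper(opening): opening from 0.0 (shut) to 1.0 (fully open); the grip force is fixed at half the most; returns when the fingers have stopped.
- wait(seconds).
- inverse_kinematics(position, orientation): joint angles nearest the present ones, or None.
- read_camera(name): name is "scene" or "side" or "wrist"; returns the picture (400x640x3 uint8, red, green, blue); there is no depth.
- camera_info(name): a dict with "intrinsics" (3x3 intrinsics, pixels), "dist" ([k1, k2, p1, p2, k3] as OpenCV has them; the pictures are not rectified), "T" (4x4, takes a point from camera to world coordinates); the wrist camera has in their place "tool_from_camera" (4x4, takes a point from camera to tool coordinates, whose origin is the TCP and whose axes are the flange's). Camera axes: x right, y up, looking along -z (the intrinsics and any distortion apply to the point x, -y, -z); pixel columns grow to the right and rows downward; lengths in m; the calibration is good to about 2 mm. A picture is of the moment at which its call begins: read the wrist's pose just before it. camera_info takes no time and is no camera call.
A pose or a line that the arm cannot do raises MotionError and nothing moves.
- job_done(): hands the job in; it is judged then, once.
Readings, each from a call of its own:
- get_time(): time.
- get_joint_pos(): joint angles.
- get_qvel(): joint speeds.
- get_effort(): joint torques, N m.
- get_tcp_pos(): TCP position.
- get_ee_rot(): TCP orientation.
- get_ft_force(): force on the tool from outside, world axes, zero at the start.
- get_ft_torque(): the same for the moment, N m.
- get_grip_width(): opening from 0.0 (shut) to 1.0 (fully open).
- get_finger_force(): force on a finger pad.
Only numpy, scipy, OpenCV 4.12 (cv2) and the standard library are available. Lean on these libraries where they do the work, as an engineer would, in place of code of your own. Each camera call takes 0.05 s, during which the arm holds its last target. There are 200 camera calls.

TASK

Take the T-key out of its stand and pass its foot through the slot of the board holder's carriage; you will have to feel for the slot, pressing gently, since the carriage's place is not measured. Push the key down against the spring, turn it a quarter turn either way, and let the spring lift its foot into the groove under the carriage so that it holds crosswise to the slot; then let go, with the other things on the bench left where they are.

Things in the scene. Friction and masses are not known exactly. Their poses are not given: they have to be found in the camera images.
- holder: Fixed board holder: aluminium base 110 x 190 x 10 mm (x, y), two dark steel rails along y, on them an aluminium carriage plate 100 (x) x 130 (y) x 8 mm, top 50 mm above the bench, green circuit board on its -y end (parts up to 6 mm high). Origin: middle of the base's underside, z up. Pressing or striking the holder with more than 45 N damages it.
- slot_range (a point): Point fixed on the holder, at plate-top height: the middle of the range of the slot, 15 mm from the holder's origin along its y. The through slot, 33 mm long (holder x) x 9 mm wide (y), is centred at this x but anywhere within 12 mm either way along the holder's y: the carriage stands stiffly wherever it was left. From its middle flat plate runs 30 mm to +y, 40 mm to -y (board).
- pad_top (a point): Middle of the flat black spring pad (70 x 80 mm) under the carriage; top 44 mm above the bench at rest (6 mm under the plate's top). Damped; it starts to yield at 1.8 N and stiffens by 0.6 N per mm, to 8.4 N at 11 mm, where the key's collar meets the plate.
- groove (a point): Groove in the plate's underside, 14 mm wide (holder x), 4 mm deep, along the holder's y, crossing the slot's middle. The foot turns freely only with its top more than 8 mm below the plate's top (key's handle middle below 83 mm over the bench); crosswise, it then rises 4 mm into the groove. This point: groove ceiling, 46 mm above the bench, under slot_range.
- key_handle (a point): T-key, steel with a grey flat handle, 62 mm tall, 0.08 to 0.15 kg, upright in its stand. This point is the middle of the handle, which is 40 mm long (key x), 12 mm thick (key y), 30 mm high; it lies 47 mm above the key's lowest face. z up. Above the bench it is at 70 mm in the stand, 97 mm with the foot on the plate, 80 mm fully pressed in, 87 mm seated in the groove.
- key_foot (a point): Middle of the key's lowest face. Foot bar 28 mm long (key x), 6 mm wide (key y), 6 mm high, pointing the same way as the handle; above it a stem 6 mm in diameter; a collar 26 mm in diameter from 17 to 20 mm up; a neck 11 mm in diameter; the handle from 32 to 62 mm up.
- stand: Fixed black block 64 x 64 x 40 mm with a pocket 33 x 11 mm (long in its x), 22 mm deep, in its top; the key's foot hangs in it with the collar resting on the block's top, so the handle's middle is 70 mm above the bench. Origin: middle of the underside.
- flux_mid (a point): Amber jar of 44 mm diameter, 85 mm high; its middle. Leave it alone.
- tray_mid (a point): White parts tray 75 x 100 x 22 mm; its middle. Leave it alone.
- driver_grip (a point): Screwdriver with black handle lying on the bench, 170 mm long; the middle of its handle. Leave it alone.

How it is judged:
On the way, in this order (a step that is already met when the one before it is completed fails the run):
1. the key is out of its stand (distance of key_handle from where it was at the start of the episode above 0.06 m and z of key_handle in the frame of holder above 0.1 m), for 0.05 s.
2. the foot is through the slot, lying along it (z of key_handle in the frame of holder below 0.0865 m and x of key_handle in the frame of holder between -0.007 and 0.007 m and y of key_handle in the frame of holder between -0.002 and 0.032 m and angle between the x axis of key_handle and the x axis of holder, either way round below 0.3 rad), for 0.05 s.
At the end, for the whole second after the job is handed in: The key stands in the carriage's slot, upright within 0.15 rad, its foot and handle crosswise to the slot (within 0.25 rad of the holder's y), lifted by the spring into the groove (handle middle 85.5 to 88.5 mm above the bench), and released (angle between the x axis of key_handle and the y axis of holder, either way round below 0.25 rad and z of key_handle in the frame of holder between 0.0855 and 0.0885 m and x of key_handle in the frame of holder between -0.007 and 0.007 m and y of key_handle in the frame of holder between -0.002 and 0.032 m and angle between key_handle's own z axis and vertical below 0.15 rad); the robot touches nothing.
It fails at once if the holder is pressed or struck with more than 45 N (contact force between holder and anything else above 45 N).
It fails at once if the jar, tray or screwdriver is moved by more than 20 mm (distance of any of flux_mid, tray_mid, driver_grip from where it was at the start of the episode above 0.02 m).
It also fails if it takes over 72 s, if anything falls off the work surface, if the arm or the gripper's body presses on something with over 40 N, if the wrist force passes 120 N, or if a joint passes its speed limit or range.

## Working session

There is one attempt and no reset: what is moved stays moved. The work goes in short steps, each a Python script; the robot and the scene stay as the last script left them, time stands still between calls to the robot, and variables do not carry over. Pictures are saved under pics/ and viewed, at most 10 in all, crops included, and the job is handed in when it is done.

```bash
mkdir -p pics; ls; python3 - <<'E'
from station import *
import cv2, numpy as np
np.set_printoptions(precision=4,suppress=True)
for n in ("scene","side","wrist"):
    im=read_camera(n); cv2.imwrite(f"pics/{n}0.png",im[:,:,::-1])
    print(n,camera_info(n))
print(get_tcp_pos(),get_ee_rot(),get_time())
E
```

```text
pics
scene {'intrinsics': array([[499.6227,   0.    , 316.3045],
       [  0.    , 499.6227, 200.7203],
       [  0.    ,   0.    ,   1.    ]]), 'dist': array([0.009, 0.   , 0.   , 0.   , 0.   ]), 'T': array([[ 0.3131, -0.6409,  0.7009,  1.2665],
       [ 0.9496,  0.1989, -0.2423, -0.2246],
       [ 0.0159,  0.7414,  0.6709,  0.6734],
       [ 0.    ,  0.    ,  0.    ,  1.    ]])}
side {'intrinsics': array([[381.1475,   0.    , 312.6837],
       [  0.    , 381.1475, 209.9057],
       [  0.    ,   0.    ,   1.    ]]), 'dist': array([-0.024,  0.   ,  0.   ,  0.   ,  0.   ]), 'T': array([[ 0.903 ,  0.238 , -0.3576,  0.3974],
       [-0.429 ,  0.5428, -0.722 , -0.5128],
       [ 0.0223,  0.8054,  0.5923,  0.4931],
       [ 0.    ,  0.    ,  0.    ,  1.    ]])}
wrist {'intrinsics': array([[345.9272,   0.    , 327.032 ],
       [  0.    , 345.9272, 193.9984],
       [  0.    ,   0.    ,   1.    ]]), 'dist': array([-0.0333,  0.    ,  0.    ,  0.    ,  0.    ]), 'tool_from_camera': array([[ 0.0003,  0.9656,  0.2599,  0.0704],
       [ 1.    , -0.0001, -0.001 , -0.    ],
       [-0.001 ,  0.2599, -0.9656, -0.1626],
       [ 0.    ,  0.    ,  0.    ,  1.    ]])}
[ 0.2299 -0.5807  0.2221] [-0.0006  0.9823  0.1873 -0.0001] 0.15
```

View pics/scene0.png

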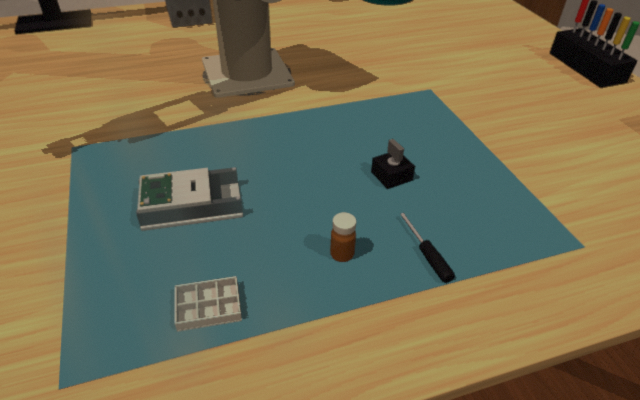

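View pics/side0.png

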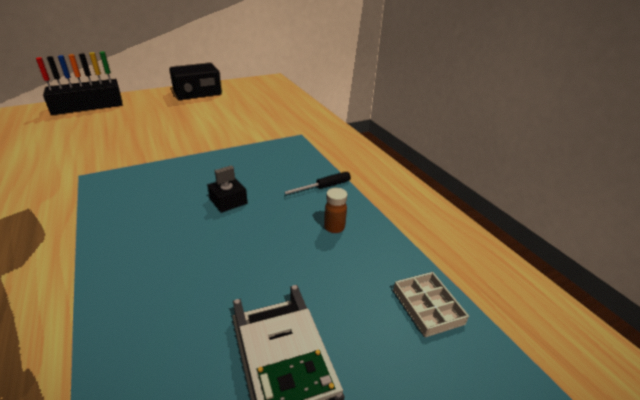

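The scene view shows the holder around (190,195) with its slot at (194,186), and the stand and key at (393,165). The side view shows the slot at (281,334) and the key handle at (225,177). I'll triangulate both roughly, then look from above with the wrist camera.

```bash
cat > h.py <<'E'
from station import *
import cv2, numpy as np
from scipy.spatial.transform import Rotation as R
np.set_printoptions(precision=4,suppress=True)
def rot(q): return R.from_quat(np.roll(q,-1)).as_matrix()
def wristT():
    M=np.eye(4); M[:3,:3]=rot(get_ee_rot()); M[:3,3]=get_tcp_pos()
    return M@camera_info("wrist")["tool_from_camera"]
def ray(name,uv,T=None):
    c=camera_info(name); T=c["T"] if T is None else T
    p=cv2.undistortPoints(np.array([[uv]],float),c["intrinsics"],c["dist"])[0,0]
    d=T[:3,:3]@np.array([p[0],-p[1],-1]); return T[:3,3],d/np.linalg.norm(d)
def onz(name,uv,z,T=None):
    o,d=ray(name,uv,T); return o+d*(z-o[2])/d[2]
def cross(rays):
    A=sum(np.eye(3)-np.outer(d,d) for o,d in rays); b=sum((np.eye(3)-np.outer(d,d))@o for o,d in rays)
    x=np.linalg.solve(A,b); return x,[np.linalg.norm(np.cross(x-o,d)) for o,d in rays]
def down(yaw):  # tool pointing down, tool x axis at angle yaw in world xy
    M=np.array([[np.cos(yaw),np.sin(yaw),0],[np.sin(yaw),-np.cos(yaw),0],[0,0,-1]])
    return np.roll(R.from_matrix(M).as_quat(),1)
E
python3 - <<'E'
from h import *
print("slot",cross([ray("scene",(194,186)),ray("side",(281,334))]),onz("scene",(194,186),.05),onz("side",(281,334),.05))
print("key",cross([ray("scene",(396,152)),ray("side",(225,177))]))
M=rot(get_ee_rot());print(M, np.arctan2(M[1,0],M[0,0]))
# holder direction from front lower base edge (scene) z=0
print(onz("scene",(140,226),0),onz("scene",(242,215),0))
print("jar",onz("scene",(343,222),.085),"tray",onz("scene",(208,302),.02))
E
```

```text
slot (array([ 0.5036, -0.21  ,  0.0473]), [np.float64(0.0007614433532035668), np.float64(0.0007614433532035599)]) [ 0.5062 -0.2095  0.05  ] [ 0.5032 -0.2127  0.05  ]
key (array([0.5362, 0.1979, 0.0621]), [np.float64(0.0011287738593905752), np.float64(0.001128773859390594)])
[[ 0.9298  0.368  -0.0004]
 [ 0.368  -0.9298  0.0011]
 [ 0.     -0.0012 -1.    ]] 0.3768502147888554
[ 0.5319 -0.3212  0.    ] [ 0.5595 -0.1321  0.    ]
jar [0.7157 0.014  0.085 ] tray [ 0.7602 -0.2275  0.02  ]
```

```bash
python3 - <<'E'
from h import *
import pickle
D={}
for n,p,yaw in (("hold",(.49,-.21,.16),-.145),("hold2",(.49,-.21,.12),-.145),("key",(.536,.198,.20),-.1),("key2",(.50,.20,.17),-.1)):
    if n!="hold2" : move_pose(p,down(yaw))
    else: movel(p)
    wait(.3); T=wristT(); im=read_camera("wrist"); D[n]=(T,im)
    cv2.imwrite(f"pics/w_{n}.png",im[:,:,::-1]); print(n,get_tcp_pos(),get_time(),get_joint_pos())
pickle.dump(D,open("D.pkl","wb"))
cv2.imwrite("pics/mont.png",cv2.resize(np.vstack([np.hstack([D["hold"][1],D["hold2"][1]]),np.hstack([D["key"][1],D["key2"][1]])]),(800,500),interpolation=cv2.INTER_AREA)[:,:,::-1])
E
```

```text
hold [ 0.4899 -0.2104  0.16  ] 2.175 [-0.4279  0.3752  1.8801 -0.      0.8862  1.2885]
hold2 [ 0.4904 -0.2102  0.1206] 2.9417 [-0.4272  0.4362  1.9022  0.      0.802   1.2886]
key [0.5361 0.1975 0.1999] 4.8333 [ 0.3321  0.3729  1.7688 -0.      1.      2.0038]
key2 [0.5009 0.2001 0.1705] 5.4917 [ 0.358   0.3676  1.8607 -0.      0.9119  2.0291]
```

View pics/mont.png

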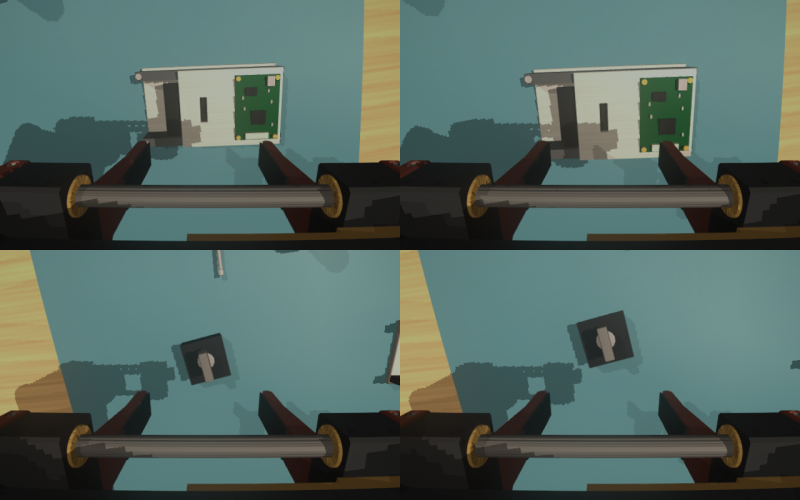

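The top pair shows the slot as a dark bar at about (325,175) and (325,187) in full-size wrist pixels, with the board to its right (-y). The bottom pair shows the key in its stand at about (328,176) and (328,146). Next I'll segment the slot, stand and handle.

```bash
python3 - <<'E'
from h import *
import pickle
D=pickle.load(open("D.pkl","rb"))
def rect(n,mask,z,near):
    T=D[n][0]; cs,_=cv2.findContours(mask,cv2.RETR_EXTERNAL,cv2.CHAIN_APPROX_NONE)
    cs=[c for c in cs if cv2.contourArea(c)>60]
    c=min(cs,key=lambda c:abs(cv2.pointPolygonTest(c,near,True)) if cv2.pointPolygonTest(c,near,True)<0 else -1)
    P=np.array([onz("wrist",p,z,T)[:2] for p in c[:,0].astype(float)])
    (cx,cy),(w,h),a=cv2.minAreaRect((P*1000).astype(np.float32))
    if w<h: w,h,a=h,w,a+90
    print(n,"z",z,"c",cx,cy,"size",w,h,"ang(long)",((a+90)%180)-90, cv2.minAreaRect(c)[0]); return c
for n,near in(("hold",(325.,175.)),("hold2",(325.,187.))):
    im=D[n][1]; g=cv2.cvtColor(im,cv2.COLOR_RGB2GRAY); x,y=map(int,near)
    m=np.zeros_like(g); m[y-35:y+35,x-15:x+15]=(g[y-35:y+35,x-15:x+15]<95)*255
    print(g[y,x-14:x+15]); rect(n,m,.05,near)
    hsv=cv2.cvtColor(im,cv2.COLOR_RGB2HSV)
    m=cv2.inRange(hsv,(45,100,20),(75,255,255)); m=cv2.morphologyEx(m,cv2.MORPH_CLOSE,np.ones((9,9)))
    rect(n,m,.051,(x+100.,float(y)))
cr=[]
for n,near in(("key",(328.,176.)),("key2",(328.,146.))):
    im=D[n][1]; hsv=cv2.cvtColor(im,cv2.COLOR_RGB2HSV); x,y=map(int,near)
    m=((hsv[:,:,1]<80)|(hsv[:,:,2]<55)).astype(np.uint8)*255
    b=np.zeros_like(m); b[y-55:y+55,x-60:x+60]=m[y-55:y+55,x-60:x+60]
    rect(n,b,.04,near)
    cr.append(cv2.resize(im[y-40:y+50,x-45:x+45],(400,400),interpolation=cv2.INTER_CUBIC))
cv2.imwrite("pics/kcrop.png",np.hstack(cr)[:,:,::-1])
E
```

```text
[177 176 175 176 177 177 178 177 170 131  60  61  61  62  62  60  58  58
  57  57 137 174 175 175 175 175 176 176 176]
hold z 0.05 c 502.6741027832031 -211.6335906982422 size 31.540603637695312 8.199411392211914 ang(long) -6.022941589355469 (325.4808044433594, 175.00074768066406)
hold z 0.051 c 495.392578125 -279.9488220214844 size 83.12300872802734 54.9729118347168 ang(long) -6.071632385253906 (411.48980712890625, 170.37811279296875)
[177 177 177 179 179 179 179 178 148  68  60  60  60  60  61  62  60  57
  57  58  57 129 170 175 176 175 176 176 176]
hold2 z 0.05 c 502.5503234863281 -211.51087951660156 size 32.31059646606445 8.55130386352539 ang(long) -6.91851806640625 (325.685302734375, 187.61558532714844)
hold2 z 0.051 c 495.0263366699219 -279.67803955078125 size 83.97921752929688 55.04069519042969 ang(long) -5.891883850097656 (426.0, 182.0)
key z 0.04 c 535.873046875 196.27676391601562 size 118.30040740966797 106.3165283203125 ang(long) 84.19786834716797 (327.5, 175.5)
key2 z 0.04 c 533.3840942382812 195.7633514404297 size 104.33993530273438 92.50715637207031 ang(long) 84.27531433105469 (327.5, 145.49998474121094)
```

View pics/kcrop.png

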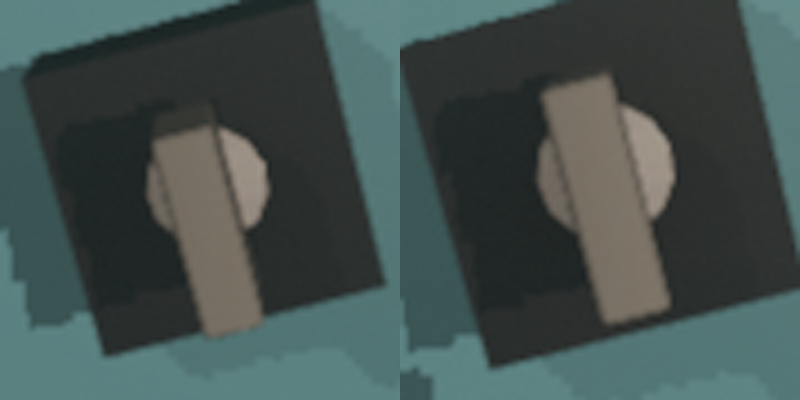

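The crops show the handle top as a tilted bar with its centre at about (208,230) in the left crop and (207,199) in the right, over the round collar. I'll cast the corners at 85 mm and the stand's at 40 mm.

```bash
python3 - <<'E'
from h import *
import pickle
D=pickle.load(open("D.pkl","rb"))
def f(n,o,cs,z):
    P=np.array([onz("wrist",np.array(o)+np.array(c)/4.4444-.4,z,D[n][0]) for c in cs])[:,:2]
    e=[P[1]-P[0],P[2]-P[1],P[3]-P[2],P[0]-P[3]]
    print(n,z,P.mean(0),[round(np.linalg.norm(x)*1000,1) for x in e],[round(np.degrees(np.arctan2(x[1],x[0])),1) for x in e])
f("key",(283,136),[(152,138),(212,124),(263,322),(205,338)],.085)
f("key2",(283,106),[(141,92),(211,72),(270,305),(205,325)],.085)
f("key",(283,136),[(22,78),(318,5),(385,285),(104,355)],.04)
E
```

```text
key 0.085 [0.537  0.1947] [np.float64(11.3), np.float64(39.1), np.float64(11.4), np.float64(39.7)] [np.float64(-82.5), np.float64(-171.4), np.float64(100.4), np.float64(8.5)]
key2 0.085 [0.5367 0.1946] [np.float64(11.6), np.float64(39.0), np.float64(11.2), np.float64(39.3)] [np.float64(-80.0), np.float64(-171.2), np.float64(101.8), np.float64(9.4)]
key 0.04 [0.5363 0.1946] [np.float64(63.9), np.float64(62.7), np.float64(63.7), np.float64(63.6)] [np.float64(-82.0), np.float64(-171.1), np.float64(98.8), np.float64(9.1)]
```

The slot measures 32x8.5 mm with yaw about -6.2°. The key measures 39x11.4 mm with yaw about 8.9°, and its stand is centred on the same point, so the two agree. Grasping now.

```bash
python3 - <<'E'
from h import *
K=np.array([.5367,.1946]); q=down(.155)
move_pose([*K,.15],q); command_gripper(.5); movel([*K,.054],v=.08)
command_gripper(0.); wait(.2)
print(get_tcp_pos(),get_grip_width()*88,get_finger_force(),get_ft_force(),get_time())
movel([*K,.2],v=.12); wait(.2)
print(get_tcp_pos(),get_grip_width()*88,get_finger_force(),get_ft_force())
S=np.array([.5026,-.2116]); qs=down(-.108)
move_pose([*S,.16],qs); movel([*S,.11],v=.08); wait(.3)
print(get_tcp_pos(),get_ft_force(),get_time())
import pickle
T=wristT(); im=read_camera("wrist"); pickle.dump((T,im),open("E.pkl","wb")); 
s=read_camera("side"); c=read_camera("scene")
cv2.imwrite("pics/over.png",np.vstack([cv2.resize(im[100:400,120:520],(800,600))[::2,::2],np.hstack([cv2.resize(s[240:400,200:360],(200,200)),cv2.resize(c[90:250,120:280],(200,200))])])[:,:,::-1])
E
```

```text
[0.5368 0.1946 0.0541] 11.749502324692076 30.000146627426147 [-0.5394  0.0137  1.1091] 8.8417
[0.5364 0.1945 0.1993] 11.9537362031514 29.999587833881378 [ 0.9415  0.8478 -0.9582]
[ 0.5028 -0.2117  0.1104] [ 0.063   0.1981 -1.1869] 13.0
```

View pics/over.png

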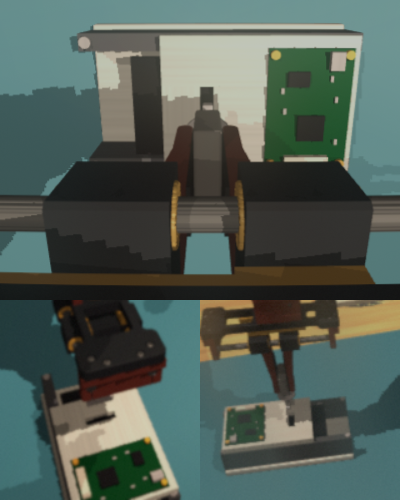

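The key hangs upright in the gripper and lines up with the slot, which shows as the dark bar at about (207,97). The handle's middle is at TCP + 16 mm, so TCP z = 0.081 means the foot is on the plate and 0.075 means it is on the pad. Feeling down now.

```bash
python3 - <<'E'
from h import *
S=np.array([.5026,-.2116]); yh=np.array([np.sin(.108),np.cos(.108)])
f0=get_ft_force()
movel([*S,.087],v=.06)
for d in (0,.0015,-.0015,.003,-.003,.0045,-.0045):
    p=S+d*yh
    movel([*p,.0845],v=.04)
    hit=movel([*p,.074],v=.012,until_force=2.5)
    z=get_tcp_pos(); print(d,hit,z,get_ft_force()-f0,get_time())
    if z[2]<.0785: break
E
```

```text
0 True [ 0.5025 -0.2116  0.074 ] [-0.3581  1.5565  2.8319] 14.7583
```

The first try went through: the TCP is at 0.074, past the plate and onto the pad, with only slight side contact. Next I press and turn, checking forces.

```bash
python3 - <<'E'
from h import *
S=np.array([.5026,-.2113]); 
hit=movel([*S,.065],v=.015,until_force=14); wait(.3)
print(hit,get_tcp_pos(),get_ft_force(),get_ft_torque(),get_grip_width()*88,get_time())
E
```

```text
False [ 0.5026 -0.2115  0.0652] [-1.8653 -1.0821  6.8241] [-0.227   0.2119  0.0345] 11.497474605265674 15.7833
```

```bash
python3 - <<'E'
from h import *
p=[.5026,-.2113,.065]
for k in range(1,7):
    move_pose(p,down(-.108+k*np.pi/12)); f=get_ft_force()
    print(k,get_tcp_pos(),f,get_ft_torque()[2],get_time())
    if np.linalg.norm(f)>25: break
else:
    movel([*p[:2],.071],v=.015); wait(.3)
    print(get_tcp_pos(),get_ft_force(),get_ft_torque(),get_joint_pos()[5])
E
```

```text
1 [ 0.5029 -0.2114  0.0652] [-0.688  -0.465   6.9937] 0.00893704790291679 16.1417
2 [ 0.5029 -0.2114  0.0652] [ 0.3453 -0.5191  6.605 ] 0.07810758126321388 16.5
3 [ 0.503  -0.2114  0.0653] [-0.0538 -0.179   6.6798] 0.037931378945536276 16.8583
4 [ 0.5029 -0.2114  0.0652] [0.0491 0.377  6.119 ] -0.016009329619197037 17.2167
5 [ 0.503  -0.2114  0.0653] [-0.206  -0.3398  6.6712] 0.007640987837367854 17.575
6 [ 0.503  -0.2114  0.0652] [-0.2663  0.4149  6.079 ] 0.045051357223356125 17.9333
[ 0.5028 -0.2114  0.0711] [ 1.5951 -1.2598  3.9242] [-0.1835 -0.5716  0.004 ] -0.3118026027476204
```

The turn was free and the key has risen to seated height. I'll let go partway, retreat and look.

```bash
python3 - <<'E'
from h import *
command_gripper(.45); wait(.3); print(get_grip_width(),get_ft_force())
x,y,_=get_tcp_pos()
movel([x,y,.19],v=.08); 
move_pose([x-.06,y,.16],down(-.108)); wait(.3)
T=wristT(); im=read_camera("wrist"); s=read_camera("side"); c=read_camera("scene")
import pickle; pickle.dump((T,im),open("F.pkl","wb"))
a=cv2.resize(im[40:240,220:470],(500,400),interpolation=cv2.INTER_CUBIC)
b=np.vstack([cv2.resize(s[280:380,220:370],(300,200)),cv2.resize(c[140:240,120:270],(300,200))])
cv2.imwrite("pics/end.png",np.hstack([a,b])[:,:,::-1]); print(get_time())
E
```

```text
0.4494244799740785 [ 0.2881 -0.0924 -0.5861]
23.1583
```

View pics/end.png

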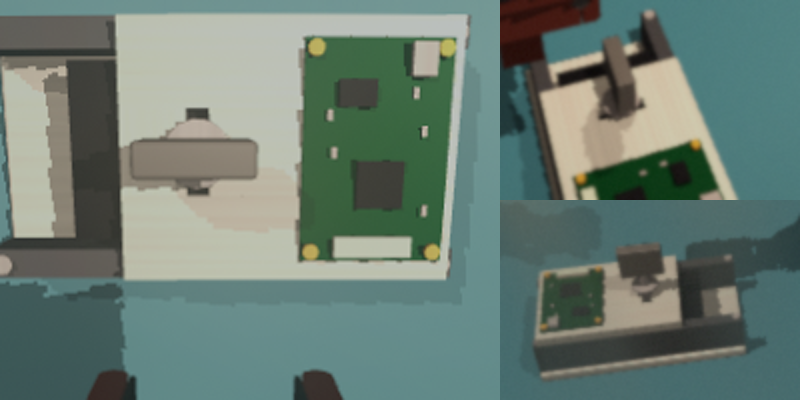

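The final picture shows the handle at about (194,160), upright and crosswise to the slot, whose ends are visible at (197,113) and (198,190). The gripper is clear and nothing else moved. Handing in.

```bash
python3 -c "
from h import *
print(job_done())"
```

```text
the job is handed in; nothing more can be done
None
```

The T-key appears to be seated crosswise in the carriage groove and released, and I handed the job in just after 23 s on the robot's clock; its final height was inferred from the arm's position and spring force, not measured after release, and no verdict came back.

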